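# Return the drained rinse basket to its row

### The arm

A 7-joint arm with a two-finger parallel gripper is mounted at the origin on the work surface. World frame = base frame: x ahead of the robot, y to its left, z up, the work surface at z = 0. Lengths are in m, angles in rad, forces in N, time in s.
With the tool pointing down it reaches from about 0.425 to 0.925 m from the base axis. Payload 6.8 kg.
Tool frame: the origin (TCP) lies at the very end of the fingers, on their centre line; the grasp point (between the pads) lies 19 mm behind it; z points along the fingers, y is the line along which they close (so a half turn about z gives the same grasp; the last joint's range is limited). The gripper opens to 85 mm and grips with 20 to 120 N. Pads are 22 mm wide; open, the fingers measure 114 mm over their backs; the gripper's body (76 mm by 85 mm) begins 54 mm behind the grasp point. The pads swing forward as they close: fully open they stand 13 mm farther back than shut.
Start: joints at [-1.227, 0.477, 0.022, 1.555, -0.011, 1.109, -0.083], TCP at [0.295, 0.607, 0.231] pointing down, gripper open.
Joint ranges: [-2.96, 2.96], [-0.34, 2.1], [-1.41, 1.46], [0.24, 2.44], [-1.37, 4.51], [0.17, 1.92], [-2.96, 2.96]. Speed limits (rad/s): [2.39, 2.39, 3.14, 3.14, 3.14, 3.14, 3.14].

### API

Orientations are given as a rotation vector (axis times angle).
In Python, from bench import get_obs, viewer, r gives the robot as it stands. The module is installed in compiled form; this text tells all that it offers.
- The arm moves only by the tool play_rows, never from a script. Its argument "commands" is a list that holds one entry, the list of rows, each a list of 5 numbers: the gripper's target within -1 to 1 (shut at 1, half-way at 0, fully open at -1), then the shift along the tool's x, y, z scaled (see below), then the turn about the tool's z scaled (see below). A call has 1 to 12 rows; each row is the pose to reach, as a shift and turn from the pose commanded when the call began, along the tool's axes at that moment; what a row does not reach only later rows make up. The controller multiplies each number of a shift by 0.2 m and each number of a turn by pi/2 rad. A row lasts 1/12 s, in which the tool goes at most 41.7 mm and 7.16 degrees, less where a joint would pass 70% of its speed; a pose out of reach is approached as far as the arm can. A call with a number of a shift or a turn outside -1 to 1 is refused whole. A call with a gripper value outside its range is refused whole. The fingers move at their own pace and stop on an object; "grip_force" is the grip in N (left out, the last holds). Time passes only in rows, so rows that repeat a pose let the fingers close. It gives the time, the measured TCP pose, the force, the opening and the grip force at its end, in the units of the state.
- get_obs(): the state, without advancing time (a new reading comes with each control period).
- viewer.grab_frame(name): name is "side" or "top"; returns a dict with "pixels" (384x512x3 uint8, red, green, blue), "fovy" (degrees; the focal length in pixels is half the picture's height over the tangent of half this angle, whatever the lens; pixels are square), "cx", "cy" (the principal point, pixels), "world_to_cam" (4x4, takes a point from world to camera coordinates). Camera axes: x right, y up, looking along -z (the intrinsics and any distortion apply to the point x, -y, -z); pixel columns grow to the right and rows downward; lengths in m; the calibration is good to about 2 mm. A picture is of the moment at which its call begins. There is no depth.
- r.hand_in(): hands the job in; it is judged then, once.
Trained networks look in a picture, given as the dict that the camera call returned (one of the last four; its "shot" number tells which), for a name from the list of things; names that differ only in an ending like _2 or _b are one class to them, and where a whole thing is asked for, a point or a joint stands for the part that bears it (a point fixed in the world has none). Each returns a list of dicts, best first, with "score" (0 to 1); they miss things now and then, are a little off and sometimes report something else, mostly with a low value. They report only what shows in the picture. A call takes as long as a camera call. They do not tell look-alikes from the thing itself.
- viewer.trace(picture, thing): "pixels" (384x512 bool, what is visible of it) and "rect" ([left, top, right, bottom] in pixels, round what is visible of it).
The state is a dict: "clock": time; "joints": joint angles; "qvel": joint speeds; "tau": joint torques, N m; "tcp_pos": TCP position; "orientation": TCP orientation; "contact_force": force on the tool from outside, world axes, zero at the start; "moment": the same for the moment, N m; "grip_width": finger opening in m; "gripper_force": force on a finger pad.
Only numpy, scipy, OpenCV 4.12 (cv2) and the standard library are available. Lean on these libraries where they do the work, as an engineer would, in place of code of your own. Each camera call takes 0.05 s, during which the arm holds its last target. There are 200 camera calls.

### The job

Lift the deep rinse basket up and off its hook on the drip stand, leaving the shallow basket hanging, set it down (do not drop it) on the open front part of the low white shelf and let go. Then slide it straight back under the upper board until its back meets the rear lip, upright and square, as the next one in the row: closely beside the last basket with less than about 15 mm between them. Do not shift the baskets already in the row, nor the bone, the pink drill box and the white dish near them.

Things in the scene. Friction and masses are not known exactly. Their poses are not given: they have to be found in the camera images.
- deep_basket: The basket to return, on either hook of the stand: plain steel open box 90 (x) x 74 (y) x 55 high, walls 3, with a rigid upright bail across y in its middle, 120 high in all. 0.2 to 0.42 kg. Origin: centre of the underside; z up. A half turn leaves it the same.
- bail (a point): Centre of the top face of the deep basket's bail, 120 above its underside. Top bar 44 (y) x 8 (x) x 12 high; below it two uprights 8 x 8, 28 apart; the hook passes between them along x, under the bar.
- shallow_basket: The other hanging basket, to be left on its hook: same make, smaller and shallow, box 70 (x) x 60 (y) x 25 high, same 44 mm bail, 85 high in all. Origin: centre of the underside.
- stand: Fixed drip stand with two posts (12 diameter, 186 high) at y +65 and -65; origin on the table between them. From each a level 8 mm rod, axis at height 164, runs 98 to -x (towards the robot), its tip turned up to 182 at x = -102. Baskets hang at x = -75: raise one about 20, then draw it 40 or more to -x. Drip tray below, 14 high.
- shelf: Fixed low shelf open to its -x (towards the robot); origin on the table. Board top at height 30, x from -120 (front edge) to +90, where a 40 high rear lip stands; y -145 to +145. End panel with inner face at y = -137; at the +y end only a thin post at the rear corner. A basket standing home has its centre at x = +45.
- upper_board (a point): Middle of the lower front edge of the shelf's narrow upper board (166 to 178 above the table, small things on it up to 192, shelf x +37 to +100, full width). It covers the handles of the row, so a basket cannot be held from above there: set it down in front (centre near shelf x = -60) and push it in.
- row_b: Deep basket of the same size, with bones in it (0.55 kg), standing in the row against the rear lip, next to the free place, which is on its +y side. Origin: centre of the underside; axes as the shelf's. A basket beside it touches it at 74 between centres along y.
- row_a: Deep basket like row_b, at the far (-y) end of the row against the end panel.
- bone: Brown long bone, about 135 x 44 x 24, lying on a flat piece of foil between the stand and the shelf; a bystander.
- drill_unit: Pink drill control box, 130 x 110 x 113, at the back; a bystander.
- dish: White ceramic dish, 90 diameter, 35 high; a bystander at the back.
There are look-alikes about, which are no part of the job. What is shaped like the row_b but yellow is not meant. What is shaped like the deep_basket but yellow is not meant.

How it is judged:
On the way, in this order (a step that is already met when the one before it is completed fails the run):
1. the deep basket is lifted off its hook and carried clear of the stand (horizontal distance between deep_basket and stand above 0.16 m and height (world z) of deep_basket above 0.03 m), for 0.1 s.
2. it stands upright on the shelf's board in front of its place, let go (x of deep_basket in the frame of shelf below 0.02 m and z of deep_basket in the frame of shelf between 0.026 and 0.035 m and angle between deep_basket's own z axis and vertical below 0.08 rad and contact force between deep_basket and shelf above 0.5 N and contact force between deep_basket and the fingers below 0.1 N), for 0.1 s.
At the end, for the whole second after the job is handed in: Deep basket released, at rest, upright (0.06 rad) on the shelf board, back within 6 mm of the rear lip, square within 0.10 rad, at most 16 mm from row_b; row_a and row_b within 12 mm of their starts; shallow basket still on its hook, within 30 mm of its start (y of deep_basket in the frame of row_b between 0.07 and 0.09 m and x of deep_basket in the frame of shelf between 0.039 and 0.05 m and z of deep_basket in the frame of shelf between 0.026 and 0.035 m and angle between deep_basket's own z axis and vertical below 0.06 rad and angle between the x axis of deep_basket and the x axis of shelf, either way round below 0.1 rad and linear speed of deep_basket below 0.02 m/s and contact force between deep_basket and shelf above 0.5 N and distance of each of row_b, row_a from where it was at the start of the episode below 0.012 m and height (world z) of shallow_basket above 0.085 m and distance of shallow_basket from where it was at the start of the episode below 0.03 m); the robot touches nothing.
It fails at once if the deep basket is dropped or knocked (moves over 0.6 m/s with no part of the robot touching it) (linear speed of deep_basket above 0.6 m/s and contact force between deep_basket and the fingers below 0.05 N and contact force between deep_basket and the arm below 0.05 N).
It fails at once if the deep basket is tipped by more than 0.8 rad (angle between deep_basket's own z axis and vertical above 0.8 rad).
It fails at once if the shallow basket comes off its hook (height (world z) of shallow_basket below 0.07 m or distance of shallow_basket from where it was at the start of the episode above 0.08 m).
It fails at once if a basket of the row, the bone, the drill unit or the dish is shifted by more than 30 mm (distance of any of row_a, row_b, bone, drill_unit, dish from where it was at the start of the episode above 0.03 m).
It also fails if it takes over 54 s, if anything falls off the work surface, if the arm or the gripper's body presses on something with over 40 N, if the wrist force passes 120 N, or if a joint passes its speed limit or range.

## Working session

There is one attempt and no reset: what is moved stays moved. The work goes in short steps, Python scripts to look and compute and a tool call to move; the robot and the scene stay as the last step left them, time stands still between calls to the robot, and variables do not carry over. Pictures are saved under pics/ and viewed, at most 12 in all, crops included, and the job is handed in when it is done.

Besides the shell and the picture viewer there is one more tool, called after "Call:" in YAML: its name, and indented under it one key for each argument. play_rows: Moves the arm, as the interface text tells. Shifts and turns lie within -1 to 1; 1 stands for 0.2 m of shift or pi/2 rad of turn. Its arguments: {"type":"object","properties":{"commands":{"type":"array","items":{"type":"array","items":{"type":"array","items":{"type":"number","minimum":-1,"maximum":1}}}},"grip_force":{"type":"number"}},"required":["commands"]}

```bash
mkdir -p pics
cat > h.py <<'E'
import numpy as np, cv2
from bench import get_obs, viewer, r
def K(p):
    f=p["pixels"].shape[0]/2/np.tan(np.radians(p["fovy"])/2); return f,p["cx"],p["cy"]
def proj(p,X):
    X=np.atleast_2d(X); c=(p["world_to_cam"]@np.c_[X,np.ones(len(X))].T).T
    f,cx,cy=K(p); return np.c_[cx+f*c[:,0]/-c[:,2], cy-f*c[:,1]/-c[:,2]]
def ray(p,u,v):
    f,cx,cy=K(p); T=np.linalg.inv(p["world_to_cam"]); d=T[:3,:3]@np.array([(u-cx)/f,-(v-cy)/f,-1]); return T[:3,3],d
def atz(p,u,v,z):
    o,d=ray(p,u,v); return o+d*(z-o[2])/d[2]
def save(p,n): cv2.imwrite("pics/"+n,p["pixels"][:,:,::-1])
E
python3 - <<'E'
from h import *
np.set_printoptions(precision=3,suppress=True)
ims=[]
for c in("side","top"):
    p=viewer.grab_frame(c); ims.append(p["pixels"]); print(c,{k:p[k] for k in p if k!="pixels"})
    for t in("deep_basket","shallow_basket","stand","shelf","row_b","bone","drill_unit","dish"):
        print(t,[(round(d["score"],2),d["rect"]) for d in viewer.trace(p,t)])
    save(p,c+"0.png")
print(get_obs())
E
```

```text
side {'fovy': 54.77133682862891, 'cx': 252.7762417489296, 'cy': 184.28621535232278, 'world_to_cam': array([[ 0.971, -0.24 , -0.01 , -0.644],
       [ 0.165,  0.637,  0.753, -0.146],
       [-0.174, -0.733,  0.657, -1.018],
       [ 0.   ,  0.   ,  0.   ,  1.   ]]), 'shot': 1}
deep_basket [(0.83, [247.8, 112.9, 278.5, 154.6]), (0.66, [195.2, 115.3, 224.2, 159.2])]
shallow_basket [(0.81, [191.8, 96.2, 211.9, 123.9])]
stand [(0.75, [181.0, 93.2, 246.4, 180.9])]
shelf [(0.93, [189.3, 168.7, 301.9, 327.6])]
row_b [(0.8, [237.2, 225.5, 262.7, 265.0]), (0.74, [208.8, 325.7, 262.6, 384.0]), (0.69, [284.5, 330.5, 346.2, 384.0])]
bone [(0.85, [167.3, 194.9, 209.4, 216.8])]
drill_unit [(0.95, [268.1, 157.6, 316.9, 206.3])]
dish [(0.69, [184.4, 171.9, 300.9, 324.9]), (0.64, [294.0, 206.1, 327.9, 235.1])]
top {'fovy': 48.86046439301232, 'cx': 255.06217539866145, 'cy': 196.03558985854454, 'world_to_cam': array([[ 0.027, -1.   , -0.   , -0.114],
       [ 0.986,  0.026,  0.163, -0.641],
       [-0.163, -0.004,  0.987, -1.386],
       [ 0.   ,  0.   ,  0.   ,  1.   ]]), 'shot': 2}
deep_basket [(0.82,
[... 438 characters left out ...]
36.1, 266.5])]
drill_unit [(0.85, [207.0, 135.2, 256.5, 183.0]), (0.43, [156.5, 195.6, 181.6, 233.8])]
dish [(0.83, [266.0, 140.8, 291.0, 169.6]), (0.42, [155.5, 197.3, 181.0, 231.1]), (0.16, [205.9, 136.1, 255.0, 180.1])]
{'clock': 0.9, 'joints': array([-1.227,  0.477,  0.022,  1.555, -0.011,  1.109, -0.083]), 'qvel': array([-0.   , -0.   ,  0.002, -0.001,  0.001,  0.   , -0.002]), 'tau': array([  0.001, -59.632,   1.607, -28.155,   0.012,   0.002,  -0.   ]), 'tcp_pos': array([0.295, 0.607, 0.231]), 'orientation': array([-0.704, -3.062, -0.   ]), 'contact_force': array([0.133, 0.379, 0.264]), 'moment': array([-0.053,  0.006,  0.006]), 'gripper_force': 0.0, 'grip_width': 0.08573904194298501}
```

View pics/side0.png

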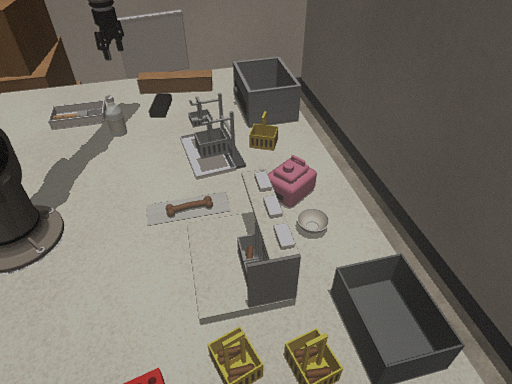

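View pics/top0.png

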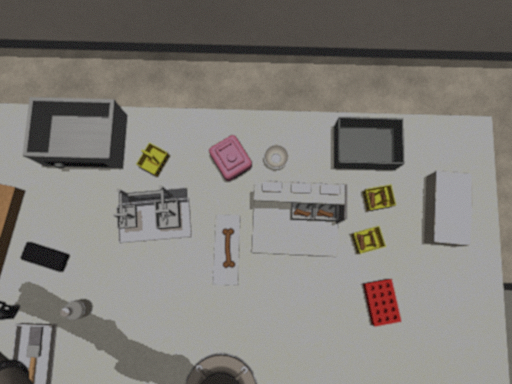

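Side view: the grey baskets hang at about (212,140) and (200,115), the row is at about (250,250), and the yellow ones are at (264,136), (236,356) and (312,358). Top view: grey at (168,215) and (128,217), row at (303,211) and (327,211), yellow at (153,159), (378,198) and (369,240). The grey one at side (212,140) / top (168,215) looks like the deep basket. I'll check it in a close crop.

Run:
```python
import cv2,numpy as np
a=cv2.imread("pics/side0.png")[85:185,170:260]; b=cv2.imread("pics/top0.png")[170:265,105:200]; c=cv2.imread("pics/top0.png")[170:265,245:355]
s=cv2.imread("pics/side0.png")[160:335,180:320]
f=lambda x:cv2.resize(x,(400,300*1),interpolation=cv2.INTER_CUBIC)
cv2.imwrite("pics/crop.png",np.vstack([np.hstack([f(a),f(b)]),np.hstack([f(s),f(c)])]))
```

```text
(no output)
```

View pics/crop.png

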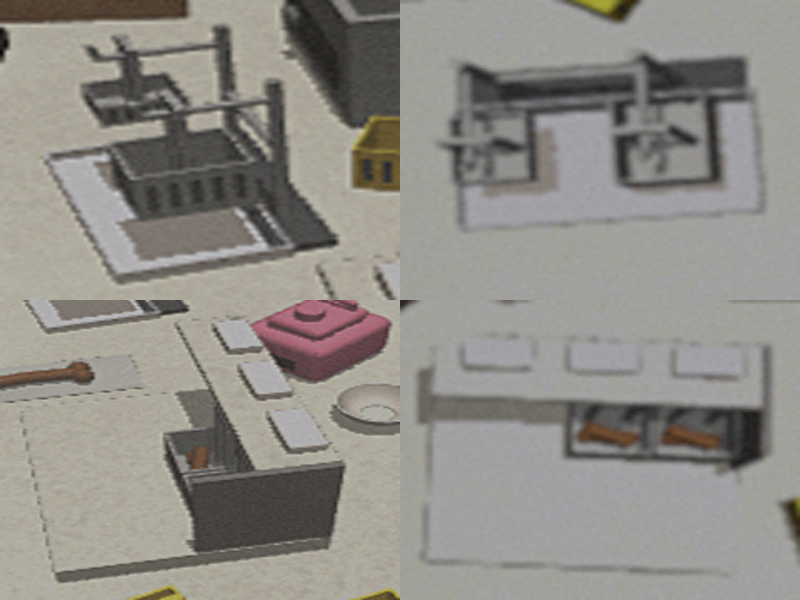

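```bash
cat > fit.py <<'E'
from h import *
from scipy.optimize import least_squares
def P(pose,X):
    x,y,a=pose; X=np.atleast_2d(X); c,s=np.cos(a),np.sin(a)
    return np.c_[x+c*X[:,0]-s*X[:,1], y+s*X[:,0]+c*X[:,1], X[:,2]]
def fit(obs,x0):
    def f(q): return np.concatenate([(proj(p,P(q,np.array(X)))-uv).ravel() for p,X,uv in obs])
    s=least_squares(f,x0,loss="soft_l1"); return s.x,f(s.x).reshape(-1,2)
E
python3 - <<'E'
from fit import *
import pickle
np.set_printoptions(precision=4,suppress=True)
S=viewer.grab_frame("side");T=viewer.grab_frame("top"); pickle.dump((S,T),open("f.pkl","wb"))
sh,rs=fit([(T,[[-.12,.145,.03],[-.12,-.145,.03],[.037,.145,.178],[.1,.145,.178]],np.array([[253.2,251.3],[335.7,256.1],[253.2,199.4],[254,184.2]])),
 (S,[[-.12,-.145,.03],[-.12,.145,.03]],np.array([[200,322.2],[187.7,221.3]]))],[.6,-.2,0])
st,rt=fit([(T,[[0,-.065,.186],[0,.065,.186]],np.array([[162.7,188.4],[120,190.6]])),
 (S,[[0,-.065,.186],[0,.065,.186],[-.102,-.065,.182],[-.102,.065,.182]],np.array([[231.9,113.3],[220.2,95],[207.2,117.7],[189.8,101]]))],[.6,.2,0])
bk,rb=fit([(T,[[.045,.037,.115],[.045,-.037,.115],[-.045,-.037,.115],[-.045,.037,.115]],np.array([[156.1,200.7],[179.8,200.7],[181,227.6],[157.7,228.5]]))],[.6,.2,0])
rw,rr=fit([(T,[[-.045,.037,.085],[-.045,-.111,.085]],np.array([[290.9,219.7],[290.9+46,222]]))],[.6,-.2,0])
for n,a,b in(("shelf",sh,rs),("stand",st,rt),("basket",bk,rb),("row",rw,rr)): print(n,a,"\n",b.round(1).tolist())
def bx(a,b,z0,z1,off=0): return [[x,y+off,z] for x in(-a,a) for y in(-b,b) for z in(z0,z1)]
def draw(im,p,pose,C,col):
    uv=proj(p,P(pose,np.array(C)))*4
    for i in range(8):
        for k in(1,2,4):
            if not i&k: cv2.line(im,tuple(np.int32(uv[i]+2)),tuple(np.int32(uv[i|k]+2)),col,1)
out=[]
for p,cr in((S,(85,335,170,320)),(T,(165,265,105,355))):
    im=cv2.resize(p["pixels"][:,:,::-1].copy(),None,fx=4,fy=4,interpolation=cv2.INTER_CUBIC)
    draw(im,p,sh,[[x,y,z] for x in(-.12,.09) for y in(-.145,.145) for z in(0,.03)],(0,0,255))
    draw(im,p,sh,[[x,y,z] for x in(.037,.1) for y in(-.145,.145) for z in(.166,.178)],(255,0,0))
    draw(im,p,rw,bx(.045,.037,.03,.085),(0,200,0)); 
    for o in(-.065,.065): draw(im,p,st,[[x,o+y,z] for x in(-.102,0) for y in(-.004,.004) for z in(.16,.168)],(0,0,255)); draw(im,p,st,[[x,o+y,z] for x in(-.006,.006) for y in(-.006,.006) for z in(0,.186)],(255,0,0))
    draw(im,p,st,[[x-.075,y-.065,z] for x in(-.045,.045) for y in(-.037,.037) for z in(.06,.115)],(0,200,0))
    c=im[4*cr[0]:4*cr[1],4*cr[2]:4*cr[3]]; c=c if c.shape[0]<601 else cv2.resize(c,None,fx=.6,fy=.6,interpolation=cv2.INTER_AREA)
    cv2.imwrite(f"pics/ov{len(out)}.png",c if c.shape[1]<=800 else cv2.resize(c,None,fx=.8,fy=.8,interpolation=cv2.INTER_AREA)); out.append(1)
E
```

```text
shelf [ 0.5735 -0.2373 -0.014 ] 
 [[-1.4, 0.6], [1.8, -0.7], [0.3, -0.1], [0.4, -4.8], [-0.3, -2.7], [-0.9, 1.7]]
stand [0.6373 0.2543 0.124 ] 
 [[-0.1, -2.3], [0.6, -0.5], [0.0, -0.6], [-0.6, -0.8], [-7.1, 2.6], [0.0, -0.1]]
basket [0.5662 0.1803 0.0844] 
 [[0.9, 0.5], [-0.1, -0.8], [-0.5, -0.1], [-0.2, 0.3]]
row [ 0.6066 -0.257  -0.024 ] 
 [[0.5, 0.0], [-0.5, -0.0]]
```

View pics/ov0.png

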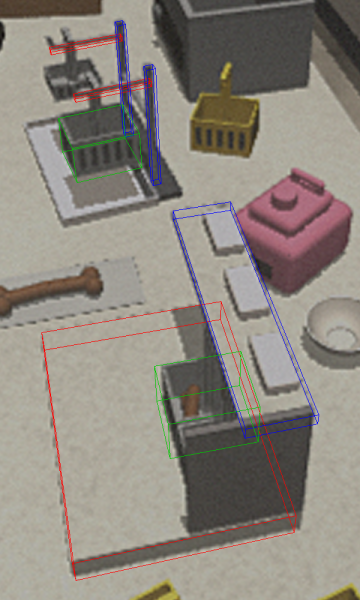

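View pics/ov1.png

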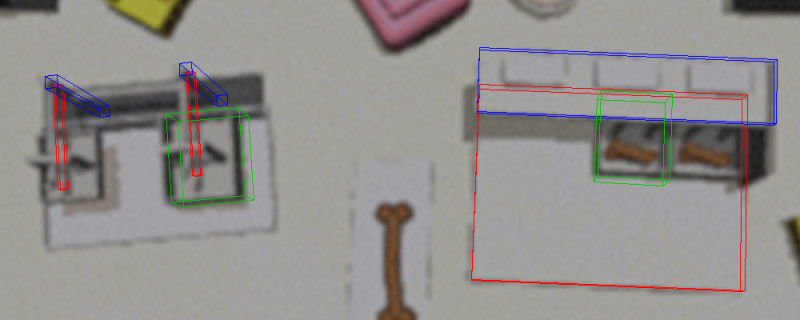

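```bash
cat > icp.py <<'E'
from fit import *
import pickle
S,T=pickle.load(open("f.pkl","rb"))
G={}
for n,p in(("S",S),("T",T)): G[n]=(p,cv2.GaussianBlur(p["pixels"].astype(np.float32),(0,0),.7))
def icp(edges,x0,R=(5,4,3,3,2,2),verbose=False):
    q=np.array(x0,float)
    for r_ in R:
        A=[]
        for k,(cam,a,b) in enumerate(edges):
            p,g=G[cam]; t=np.linspace(.08,.92,25)[:,None]; X=np.array(a)*(1-t)+np.array(b)*t
            uv=proj(p,P(q,X)); d=uv[-1]-uv[0]; n=np.array([-d[1],d[0]])/np.linalg.norm(d)
            s=np.arange(-r_-.5,r_+.51,.25); pts=(uv[:,None]+s[None,:,None]*n).astype(np.float32)
            v=cv2.remap(g,pts[...,0],pts[...,1],cv2.INTER_LINEAR).mean(0) if False else cv2.remap(g,pts[...,0],pts[...,1],cv2.INTER_LINEAR)
            m=np.median(v,0); gr=np.linalg.norm(m[4:]-m[:-4],axis=1); i=gr.argmax(); o=(s[2:-2])[i]
            A.append((cam,X[[2,12,22]],n,uv[[2,12,22]],o,gr[i]))
        def f(q): return np.concatenate([[min(w,30)/30*(((proj(G[c][0],P(q,X))-uv)@n)-o)][0] for c,X,n,uv,o,w in A])
        q=least_squares(f,q,loss="soft_l1",f_scale=.5).x
    return q,[(e[0],round(float(np.mean((proj(G[e[0]][0],P(q,a[1]))-a[3])@a[2]-a[4])),1),int(a[5])) for e,a in zip(edges,A)]
E
python3 - <<'E'
from icp import *
np.set_printoptions(precision=4,suppress=True)
sh=[("T",[-.12,.145,.03],[-.12,-.145,.03]),("S",[-.12,.145,.03],[-.12,-.145,.03]),("S",[-.12,-.145,0],[.09,-.145,0]),("S",[-.12,-.145,.03],[-.02,-.145,.03]),
 ("T",[.037,.145,.178],[.037,-.02,.178]),("T",[.1,.145,.178],[.1,-.145,.178]),("T",[-.12,.145,.03],[0,.145,.03]),("S",[.037,.145,.178],[.037,-.145,.178]),("S",[.1,.0,.178],[.1,-.145,.178])]
for x0 in([.575,-.237,-.02],[.582,-.235,-.05],[.57,-.235,-.05],[.58,-.24,0]):
    q,e=icp(sh,x0); print("shelf",q,e)
Q=q
rb=[("T",[-.045,.037,.085],[-.045,-.037,.085]),("T",[-.045,.037,.085],[-.01,.037,.085]),("S",[-.045,.037,.085],[-.045,-.037,.085]),("S",[-.045,.037,.03],[-.045,.037,.085])]
for x0 in([.607,-.257,-.03],[.615,-.262,-.03]): q,e=icp(rb,x0,(4,3,2,2)); print("row_b",q,e)
bk=[(c,a,b) for c in"ST" for a,b in(([-.045,.037,.115],[-.045,-.037,.115]),([-.045,-.037,.115],[.045,-.037,.115]))]+[("T",[-.045,.037,.115],[.04,.037,.115]),("T",[.045,.03,.115],[.045,-.037,.115]),("S",[-.045,-.037,.06],[-.045,-.037,.115])]
for x0 in([.566,.18,.084],[.57,.18,.05],[.56,.185,.12]): q,e=icp(bk,x0,(4,4,3,2,2)); print("deep",q,e)
from scipy.spatial.transform import Rotation as Ro
o=get_obs(); print(Ro.from_rotvec(o["orientation"]).as_matrix(), np.linalg.inv(T["world_to_cam"])[:3,3],np.linalg.inv(S["world_to_cam"])[:3,3])
E
```

```text
shelf [ 0.5722 -0.2351 -0.0198] [('T', 1.0, 20), ('S', -1.0, 16), ('S', 0.5, 56), ('S', -0.2, 63), ('T', 0.0, 40), ('T', -1.5, 8), ('T', -1.2, 17), ('S', 0.3, 52), ('S', -1.3, 13)]
shelf [ 0.5724 -0.2351 -0.0237] [('T', 0.8, 20), ('S', -1.0, 17), ('S', 0.5, 57), ('S', -0.2, 62), ('T', 0.0, 39), ('T', -1.7, 8), ('T', -1.5, 18), ('S', 0.3, 55), ('S', -1.3, 13)]
shelf [ 0.5724 -0.2348 -0.0258] [('T', 0.8, 21), ('S', -1.0, 14), ('S', 0.4, 58), ('S', -0.1, 63), ('T', 0.0, 39), ('T', -1.7, 8), ('T', -1.4, 18), ('S', 0.3, 55), ('S', -1.0, 15)]
shelf [ 0.5718 -0.2345 -0.0168] [('T', -1.2, 20), ('S', -0.6, 16), ('S', 0.4, 58), ('S', -0.1, 61), ('T', 0.3, 39), ('T', -1.4, 8), ('T', -1.3, 18), ('S', 0.6, 50), ('S', -1.1, 12)]
row_b [ 0.6087 -0.2531 -0.1528] [('T', -0.9, 51), ('T', 0.0, 51), ('S', 0.4, 74), ('S', -0.0, 64)]
row_b [ 0.609  -0.2528 -0.1489] [('T', -1.0, 53), ('T', -0.0, 52), ('S', 0.4, 72), ('S', 0.0, 63)]
deep [0.5632 0.1833 0.1765] [('S', 0.4, 49), ('S', 0.7, 17), ('T', -0.1, 41), ('T', -1.1, 60), ('T', 0.7, 65), ('T', -1.4, 43), ('S', -0.3, 55)]
deep [0.5639 0.1834 0.1296] [('S', 0.2, 46), ('S', 0.7, 18), ('T', -0.0, 43), ('T', -1.3, 63), ('T', 0.8, 67), ('T', -1.6, 45), ('S', -0.5, 58)]
deep [0.5627 0.1844 0.2201] [('S', 0.2, 51), ('S', 2.0, 15), ('T', 0.2, 44), ('T', -1.8, 65), ('T', 0.5, 61), ('T', -1.5, 41), ('S', -0.0, 58)]
[[-0.8997  0.4366 -0.    ]
 [ 0.4366  0.8997  0.    ]
 [ 0.      0.     -1.    ]] [ 0.4096 -0.1031  1.4721] [ 0.4713 -0.8075  0.7725]
```

Run:
```python
from icp import *
np.set_printoptions(precision=4,suppress=True)
rb=[("T",[-.045,.037,.03],[-.045,-.037,.03]),("T",[-.045,.037,.085],[-.01,.037,.085]),("S",[-.045,.037,.085],[-.045,-.037,.085]),("S",[-.045,.037,.03],[-.045,.037,.085])]
for x0 in([.615,-.257,-.02],[.618,-.262,-.03]): q,e=icp(rb,x0,(3,2,2,2)); print("row_b",q,e)
# both row baskets as one body
rr=[("T",[-.045,.037,.03],[-.045,-.111,.03])]+rb[1:]
q,e=icp(rr,[.617,-.26,-.02],(3,2,2,2)); print("row",q,e)
bk=[("T",[-.045,.037,.06],[-.045,-.037,.06]),("T",[-.045,-.037,.06],[.045,-.037,.06]),("T",[-.045,.037,.115],[.04,.037,.115]),("S",[-.045,.037,.115],[-.045,-.037,.115]),("S",[-.045,-.037,.115],[.045,-.037,.115]),("S",[-.045,-.037,.06],[-.045,-.037,.115]),("S",[-.045,-.037,.06],[.045,-.037,.06])]
for x0 in([.566,.18,.084],[.57,.18,.05],[.56,.185,.0]): q,e=icp(bk,x0,(4,4,3,2,2)); print("deep",q,e)
st=[(c,[x,y+d,z],[x2,y+d2,z2]) for c in"S" for y in(-.065,.065) for x,d,z,x2,d2,z2 in((-.095,-.004,.164,-.01,-.004,.164),)]
bar=[("S",[0,-.022,.18],[0,.022,.18])]
```

```text
row_b [ 0.6105 -0.2519 -0.1041] [('T', 1.1, 49), ('T', 0.0, 54), ('S', -0.4, 72), ('S', -0.0, 64)]
row_b [ 0.6107 -0.2516 -0.1069] [('T', 0.8, 49), ('T', 0.0, 52), ('S', -0.4, 71), ('S', -0.0, 63)]
row [ 0.6125 -0.25   -0.0326] [('T', 0.4, 55), ('T', 0.0, 53), ('S', -1.0, 72), ('S', -0.3, 64)]
deep [0.567  0.1881 0.0683] [('T', 0.6, 43), ('T', 0.3, 62), ('T', -0.7, 66), ('S', -0.4, 39), ('S', -0.2, 18), ('S', 0.1, 79), ('S', 0.5, 33)]
deep [0.5671 0.1883 0.0743] [('T', 0.5, 43), ('T', 0.2, 64), ('T', -0.8, 66), ('S', -0.5, 41), ('S', -0.0, 17), ('S', 0.0, 81), ('S', 0.5, 33)]
deep [0.5671 0.1882 0.0738] [('T', 0.7, 43), ('T', 0.2, 64), ('T', -0.8, 66), ('S', -0.5, 40), ('S', -0.0, 17), ('S', 0.0, 79), ('S', 0.5, 33)]
```

```bash
cat > mv.py <<'E'
from h import *
from scipy.spatial.transform import Rotation as Ro
def cmd(target,yaw=None):
    """target TCP world; yaw = wanted direction angle of tool y"""
    o=get_obs(); R=Ro.from_rotvec(o["orientation"]).as_matrix()
    d=R.T@(np.array(target)-o["tcp_pos"])/.2; t=0
    if yaw is not None:
        c=np.arctan2(R[1,1],R[0,1]); t=-((yaw-c+np.pi/2)%np.pi-np.pi/2)/(np.pi/2)
    print("tcp",o["tcp_pos"].round(4),"shift",d.round(3),"turn",round(float(t),3),"rows",np.linalg.norm(d)*.2/.0417, "F",o["contact_force"].round(1),"clk",o["clock"])
E
python3 -c "
from mv import *
cmd([.567,.188,.25],np.pi/2+.07)"
```

```text
tcp [0.2947 0.6073 0.2313] shift [-2.14  -1.292 -0.093] turn -0.332 rows 11.998201134964402 F [ 0.1 -0.1 -0.2] clk 1.0
```

Call:
play_rows:
  commands:
    - [[-1,-0.18,-0.11,-0.1,0],[-1,-0.36,-0.22,-0.1,0],[-1,-0.54,-0.33,-0.1,0],[-1,-0.71,-0.43,-0.1,0],[-1,-0.89,-0.54,-0.1,0],[-1,-0.89,-0.54,-0.1,0]]

```text
clock: 1.5
tcp_pos: [0.414, 0.4239, 0.2518]
orientation: [0.721, 3.054, -0.005]
contact_force: [0.9, -0.9, -0.0]
grip_width: 0.0853
gripper_force: 0.0
```

Call:
play_rows:
  commands:
    - [[-1,-0.18,-0.11,0,-0.08],[-1,-0.36,-0.22,0,-0.16],[-1,-0.54,-0.33,0,-0.24],[-1,-0.71,-0.43,0,-0.332],[-1,-0.89,-0.54,0,-0.332],[-1,-0.89,-0.54,0,-0.332],[-1,-0.89,-0.54,0,-0.332]]

```text
clock: 2.08
tcp_pos: [0.5232, 0.253, 0.2515]
orientation: [-0.096, 3.139, -0.002]
contact_force: [-0.1, 1.1, 0.1]
grip_width: 0.0852
gripper_force: 0.0
```

```bash
python3 -c "
from mv import *
cmd([.567,.188,.25],np.pi/2+.07)
cmd([.567,.188,.153],np.pi/2+.07)"
```

```text
tcp [0.5232 0.253  0.2515] shift [-0.199 -0.338  0.008] turn -0.005 rows 1.8791498812793888 F [-0.1  1.1  0.1] clk 2.0833
tcp [0.5232 0.253  0.2515] shift [-0.198 -0.337  0.493] turn -0.005 rows 3.0184500116974755 F [-0.1  1.1  0.1] clk 2.0833
```

Call:
play_rows:
  commands:
    - [[-1,-0.1,-0.17,0,-0.005],[-1,-0.199,-0.338,0,-0.005],[-1,-0.199,-0.338,0,-0.005],[-1,-0.199,-0.338,0,-0.005],[-1,-0.199,-0.338,0,-0.005]]

```text
clock: 2.5
tcp_pos: [0.5644, 0.1945, 0.2511]
orientation: [0.123, -3.139, -0.001]
contact_force: [-1.0, 0.4, 0.6]
grip_width: 0.0852
gripper_force: 0.0
```

```bash
python3 -c "
from mv import *
cmd([.567,.188,.153],np.pi/2+.07)
p=viewer.grab_frame('side'); q=proj(p,[[.567,.188,.18],get_obs()['tcp_pos']]); print(q)
cv2.imwrite('pics/s2.png',cv2.resize(p['pixels'][60:190,150:300,::-1],None,fx=4,fy=4,interpolation=cv2.INTER_CUBIC))"
```

```text
tcp [0.5644 0.1945 0.2511] shift [-0.011 -0.034  0.491] turn 0.005 rows 2.359655953831757 F [-1.   0.4  0.6] clk 2.5
[[207.08491737 118.03185371]
 [203.56286052  95.94730332]]
```

View pics/s2.png

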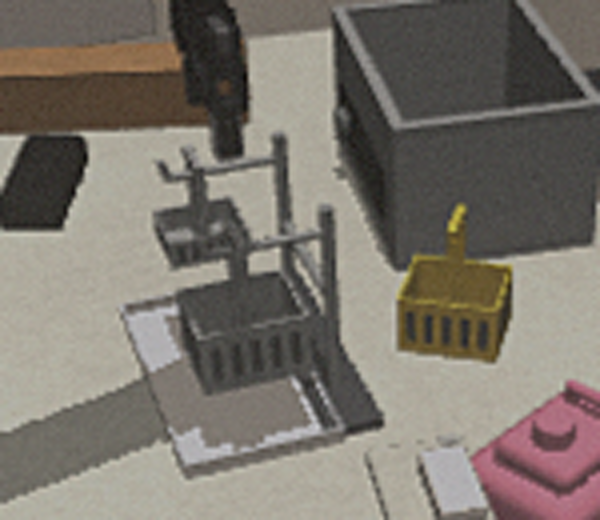

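The tool hangs above the deep basket's bail (crop (238,230)); the gap to the shallow bail at (190,160) is clear. Descending.

Call:
play_rows:
  commands:
    - [[-1,-0.025,-0.035,0.15,0.005],[-1,-0.025,-0.035,0.3,0.005],[-1,-0.025,-0.035,0.42,0.005],[-1,-0.025,-0.035,0.505,0.005],[-1,-0.025,-0.035,0.505,0.005],[-1,-0.025,-0.035,0.505,0.005],[-1,-0.025,-0.035,0.505,0.005]]

```text
clock: 3.13
tcp_pos: [0.571, 0.1878, 0.1516]
orientation: [-0.112, 3.138, 0.002]
contact_force: [0.3, -0.1, 0.0]
grip_width: 0.0857
gripper_force: 0.0
```

Call:
play_rows:
  commands:
    - [[0.2,0,0,0,0],[0.4,0,0,0,0],[0.6,0,0,0,0],[0.6,0,0,0,0],[0.6,0,0,0,0],[0.6,0,0,0,0],[0.6,0,0,0,0],[0.6,0,0,0,0]]
  grip_force: 50

```text
clock: 3.8
tcp_pos: [0.5717, 0.1875, 0.152]
orientation: [-0.11, 3.137, 0.003]
contact_force: [-0.4, 2.4, 5.6]
grip_width: 0.0427
gripper_force: 49.7
```

Call:
play_rows:
  commands:
    - [[0.6,0,0,-0.05,0],[0.6,0,0,-0.1,0],[0.6,0,0,-0.15,0],[0.6,0,0,-0.17,0],[0.6,0,0,-0.17,0]]

```text
clock: 4.22
tcp_pos: [0.5715, 0.1864, 0.186]
orientation: [-0.109, 3.137, 0.001]
contact_force: [0.8, 0.1, -2.8]
grip_width: 0.0431
gripper_force: 51.4
```

Call:
play_rows:
  commands:
    - [[0.6,0.1,0,0,0],[0.6,0.2,0,0,0],[0.6,0.3,0,0,0],[0.6,0.4,0,0,0],[0.6,0.5,0,0,0],[0.6,0.55,0,0,0],[0.6,0.55,0,0,0],[0.6,0.55,0,0,0]]

```text
clock: 4.88
tcp_pos: [0.4614, 0.1788, 0.1846]
orientation: [-0.11, 3.139, 0.001]
contact_force: [0.5, -0.2, -2.7]
grip_width: 0.0429
gripper_force: 51.4
```

```bash
python3 -c "
from mv import *
o=get_obs();print(o['grip_width'],np.hypot(*(o['tcp_pos'][:2]-[.637,.256])))
cmd([.5095,-.169,.185],np.pi/2-.025)
p=viewer.grab_frame('side'); save(p,'s3.png')"
```

```text
0.04292369334167421 0.19182185622649028
tcp [0.4614 0.1788 0.1846] shift [-0.118 -1.751 -0.003] turn 0.06 rows 8.419033490197112 F [ 0.5 -0.2 -2.7] clk 4.8833
```

View pics/s3.png

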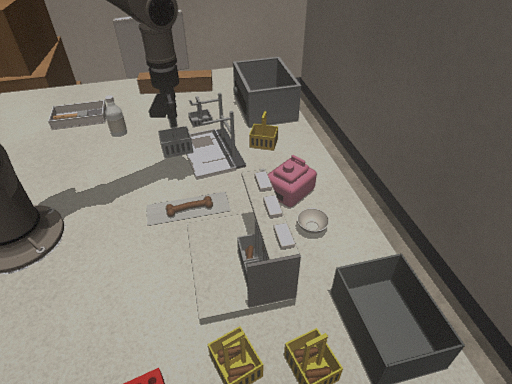

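The basket is in the grip at (175,142), clear of the stand. The shallow one still hangs at (200,115).

Call:
play_rows:
  commands:
    - [[0.6,-0.02,-0.15,0,0],[0.6,-0.03,-0.3,0,0],[0.6,-0.04,-0.45,0,0],[0.6,-0.05,-0.6,0,0],[0.6,-0.06,-0.75,0,0],[0.6,-0.06,-0.87,0,0],[0.6,-0.06,-0.87,0,0]]

```text
clock: 5.52
tcp_pos: [0.4865, -0.0006, 0.1845]
orientation: [-0.096, 3.139, -0.005]
contact_force: [1.3, 0.2, -3.2]
grip_width: 0.0428
gripper_force: 51.8
```

Call:
play_rows:
  commands:
    - [[0.6,-0.02,-0.15,0,0.02],[0.6,-0.03,-0.3,0,0.04],[0.6,-0.04,-0.45,0,0.06],[0.6,-0.05,-0.6,0,0.06],[0.6,-0.06,-0.75,0,0.06],[0.6,-0.06,-0.87,0,0.06],[0.6,-0.06,-0.87,0,0.06],[0.6,-0.06,-0.87,0,0.06]]

```text
clock: 6.18
tcp_pos: [0.5098, -0.1689, 0.1842]
orientation: [0.044, 3.141, -0.002]
contact_force: [0.4, -0.0, -2.6]
grip_width: 0.0427
gripper_force: 52.3
```

```bash
cat > look.py <<'E'
from icp import *
import icp as I
def look(q0,z,n):
    s=viewer.grab_frame("side");t=viewer.grab_frame("top")
    for k,p in(("S",s),("T",t)): G[k]=(p,cv2.GaussianBlur(p["pixels"].astype(np.float32),(0,0),.7))
    h=z+.055
    bk=[("T",[-.045,.037,z],[-.045,-.037,z]),("T",[-.045,.037,h],[.04,.037,h]),("S",[-.045,.037,h],[-.045,-.037,h]),("S",[-.045,-.037,h],[.045,-.037,h]),("S",[-.045,-.037,z],[-.045,-.037,h]),("S",[-.045,-.037,z],[.045,-.037,z])]
    q,e=icp(bk,q0,(4,3,2,2)); print("basket",q,e)
    # row_b with the same method, for the difference
    rb=[("T",[-.045,.037,.03],[-.045,-.111,.03]),("S",[-.045,.037,.085],[-.045,-.037,.085]),("S",[-.045,.037,.03],[-.045,.037,.085])]
    print("row",icp(rb,[.6125,-.25,-.03],(3,2,2)))
    out=[]
    for p,a,b in((s,(150,360),(170,320)),(t,(160,280),(230,360))):
        im=cv2.resize(p["pixels"][:,:,::-1],None,fx=4,fy=4,interpolation=cv2.INTER_CUBIC)
        C=P(q,np.array([[x,y,w] for x in(-.045,.045) for y in(-.037,.037) for w in(z,h)])); uv=proj(p,C)*4+2
        for i in range(8):
            for k in(1,2,4):
                if not i&k: cv2.line(im,tuple(np.int32(uv[i])),tuple(np.int32(uv[i|k])),(0,200,0),1)
        c=im[4*a[0]:4*a[1],4*b[0]:4*b[1]]; out.append(cv2.resize(c,None,fx=600/c.shape[0]*(1 if not out else .74),fy=600/c.shape[0]*(1 if not out else .74)) if not out else c)
    a,b=out; b=cv2.resize(b,(370,int(b.shape[0]*370/b.shape[1]))); b=cv2.copyMakeBorder(b,0,600-b.shape[0],0,0,cv2.BORDER_CONSTANT)
    cv2.imwrite("pics/"+n,np.hstack([a,b]))
E
python3 -c "
from look import *
from mv import cmd
np.set_printoptions(precision=4,suppress=True)
o=get_obs(); t=o['tcp_pos']; cmd([.5095,-.169,.122],np.pi/2-.025)
look([t[0],t[1],-.025],t[2]-.092,'p4.png')"
```

```text
tcp [ 0.5098 -0.1689  0.1842] shift [ 0.002 -0.     0.311] turn -0.002 rows 1.491405455601508 F [ 0.4 -0.  -2.6] clk 6.1833
basket [ 0.5085 -0.1697  0.1546] [('T', -1.6, 1), ('T', -1.3, 2), ('S', -0.4, 49), ('S', 0.2, 20), ('S', -0.7, 20), ('S', -0.1, 23)]
row (array([ 0.6071, -0.3329,  0.0725]), [('T', 1.0, 60), ('S', -0.5, 88), ('S', -0.0, 91)])
```

Call:
play_rows:
  commands:
    - [[0.6,0,0,0.08,0],[0.6,0,0,0.16,0],[0.6,0,0,0.24,0],[0.6,0,0,0.28,0],[0.6,0,0,0.28,0],[0.6,0,0,0.28,0]]

```text
clock: 6.78
tcp_pos: [0.5093, -0.166, 0.1283]
orientation: [-0.037, -3.141, -0.0]
contact_force: [0.2, -0.2, -2.6]
grip_width: 0.0428
gripper_force: 52.3
```

Call:
play_rows:
  commands:
    - [[0.6,0,0,0.01,0],[0.6,0,0,0.02,0],[0.6,0,0,0.02,0]]

```text
clock: 7.03
tcp_pos: [0.5094, -0.1668, 0.1247]
orientation: [0.038, 3.141, -0.0]
contact_force: [-0.3, 0.8, -2.9]
grip_width: 0.0426
gripper_force: 52.3
```

Call:
play_rows:
  commands:
    - [[0.6,0,0,0.01,0],[0.6,0,0,0.01,0]]

```text
clock: 7.2
tcp_pos: [0.5094, -0.1671, 0.1229]
orientation: [0.039, 3.14, 0.0]
contact_force: [-1.4, -1.3, 2.7]
grip_width: 0.043
gripper_force: 52.7
```

Call:
play_rows:
  commands:
    - [[0.4,0,0,0,0],[0,0,0,0,0],[-0.5,0,0,0,0],[-0.8,0,0,0,0],[-0.8,0,0,0,0],[-0.8,0,0,0,0],[-0.8,0,0,0,0]]

```text
clock: 7.78
tcp_pos: [0.5091, -0.1668, 0.1222]
orientation: [-0.038, -3.141, -0.0]
contact_force: [0.3, -0.1, 0.0]
grip_width: 0.0768
gripper_force: 0.0
```

Call:
play_rows:
  commands:
    - [[-0.8,0,0,-0.1,0],[-0.8,0,0,-0.25,0],[-0.8,0,0,-0.4,0],[-0.8,0,0,-0.5,0],[-0.8,0.2,0,-0.5,0],[-0.8,0.35,0,-0.5,0],[-0.8,0.35,0,-0.5,0],[-0.8,0.35,0,-0.5,0]]

```text
clock: 8.45
tcp_pos: [0.4378, -0.1652, 0.2224]
orientation: [0.04, 3.141, 0.001]
contact_force: [1.1, -0.2, 0.6]
grip_width: 0.077
gripper_force: 0.0
```

```bash
python3 -c "
from look import *
np.set_printoptions(precision=4,suppress=True)
look([.5095,-.167,-.02],.03,'p5.png')"
```

```text
basket [ 0.5125 -0.1683 -0.1532] [('T', -2.2, 1), ('T', 0.5, 36), ('S', 0.3, 34), ('S', 0.2, 38), ('S', 0.2, 63), ('S', -1.0, 82)]
row (array([ 0.6076, -0.3429,  0.0904]), [('T', 0.7, 56), ('S', -0.3, 85), ('S', 0.0, 91)])
```

View pics/p5.png

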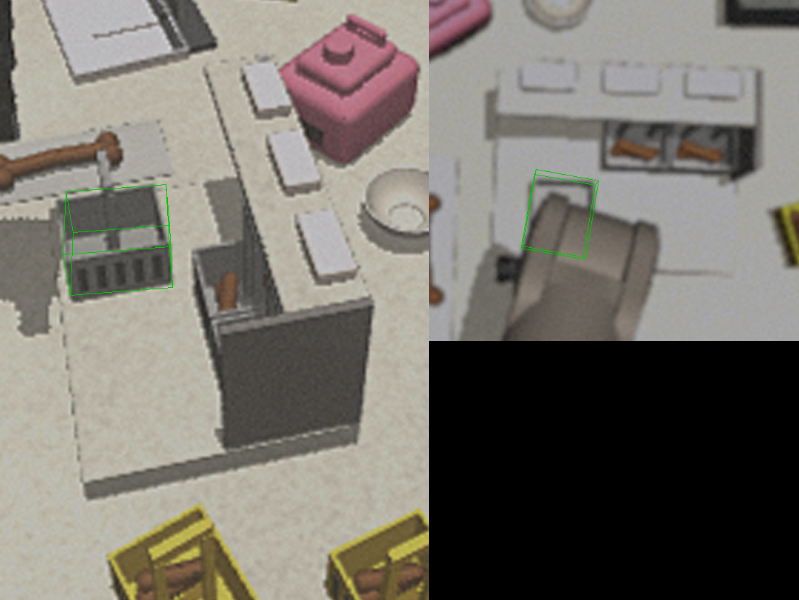

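The basket stands upright on the board at side crop (118,245). The arm hides most of it from the top camera, so I'll move aside for a clear look.

Call:
play_rows:
  commands:
    - [[0,0,0.2,0,0],[0,0,0.4,0,0],[0,0,0.6,0,0],[0,0,0.8,0,0],[0,0,1,0,0],[0,0,1,0,0],[0,0,1,0,0]]

```text
clock: 9.13
tcp_pos: [0.445, 0.0377, 0.2222]
orientation: [0.029, 3.141, 0.0]
contact_force: [0.7, -1.2, 0.1]
grip_width: 0.043
gripper_force: 0.0
```

Run:
```python
from look import *
np.set_printoptions(precision=4,suppress=True)
s=viewer.grab_frame("side");t=viewer.grab_frame("top"); pickle.dump((s,t),open("g.pkl","wb"))
for k,p in(("S",s),("T",t)): G[k]=(p,cv2.GaussianBlur(p["pixels"].astype(np.float32),(0,0),.7))
for nm,xs in(("deep",([.51,-.167,-.02],[.513,-.17,-.08],[.51,-.165,.04])),):
  z,h=.03,.085
  bk=[("T",[-.045,.037,z],[-.045,-.037,z]),("T",[.045,.037,h],[.045,-.037,h]),("T",[-.045,.037,h],[.04,.037,h]),("S",[-.045,.037,h],[-.045,-.037,h]),("S",[-.045,-.037,h],[.045,-.037,h]),("S",[-.045,-.037,z],[-.045,-.037,h]),("S",[-.045,-.037,z],[.045,-.037,z])]
  for x0 in xs: print(nm,*icp(bk,x0,(4,3,2,2)))
g=G["T"][1].mean(2)
np.set_printoptions(precision=0,linewidth=250)
for v in(205,208,212,216): print(v,g[v,255:300])
im=cv2.resize(t["pixels"][165:275,235:365,::-1],None,fx=6,fy=5.4,interpolation=cv2.INTER_CUBIC); cv2.imwrite("pics/t6.png",im)
```

```text
deep [ 0.5084 -0.1688 -0.0453] [('T', -1.1, 24), ('T', -0.6, 51), ('T', 0.6, 33), ('S', 1.0, 49), ('S', -0.1, 44), ('S', -0.1, 65), ('S', -0.4, 75)]
deep [ 0.5105 -0.1684 -0.1027] [('T', 1.0, 24), ('T', -1.0, 51), ('T', 1.0, 27), ('S', 0.0, 54), ('S', -0.0, 39), ('S', -0.0, 66), ('S', -0.5, 79)]
deep [ 0.5106 -0.1688 -0.0897] [('T', 0.9, 23), ('T', -1.1, 52), ('T', 0.5, 31), ('S', 0.3, 49), ('S', 0.0, 41), ('S', 0.2, 66), ('S', -0.5, 76)]
205 [109. 110. 110. 109. 108. 109. 110. 111. 110. 108. 108. 110. 111. 111. 109. 109. 110. 111. 110. 110. 112. 112. 111. 108. 107. 108. 109. 110. 111. 113. 112. 111. 112. 113. 109.  98.  81.  77.  87.  89.  81.  65.  53.  55.  67.]
208 [139. 140. 140. 140. 140. 139. 140. 141. 141. 141. 142. 142. 142. 141. 141. 141. 141. 141. 140. 140. 140. 141. 138. 131. 124. 121. 120. 120. 120. 119. 119. 121. 121. 120. 114.  99.  89. 100. 111. 103.  85.  70.  67.  75.  84.]
212 [165. 167. 167. 166. 165. 166. 165. 165. 165. 166. 166. 165. 165. 165. 166. 166. 165. 165. 165. 165. 166. 166. 165. 166. 166. 165. 165. 166. 166. 167. 166. 166. 167. 161. 141. 109.  93. 104. 106.  88.  71.  65.  64.  65.  68.]
216 [167. 166. 165. 165. 164. 164. 165. 165. 165. 166. 166. 166. 165. 165. 164. 165. 165. 165. 165. 165. 165. 165. 166. 166. 166. 166. 167. 167. 167. 166. 166. 166. 165. 161. 140. 105.  89. 112. 137. 142. 141. 140. 141. 141. 139.]
```

View pics/t6.png

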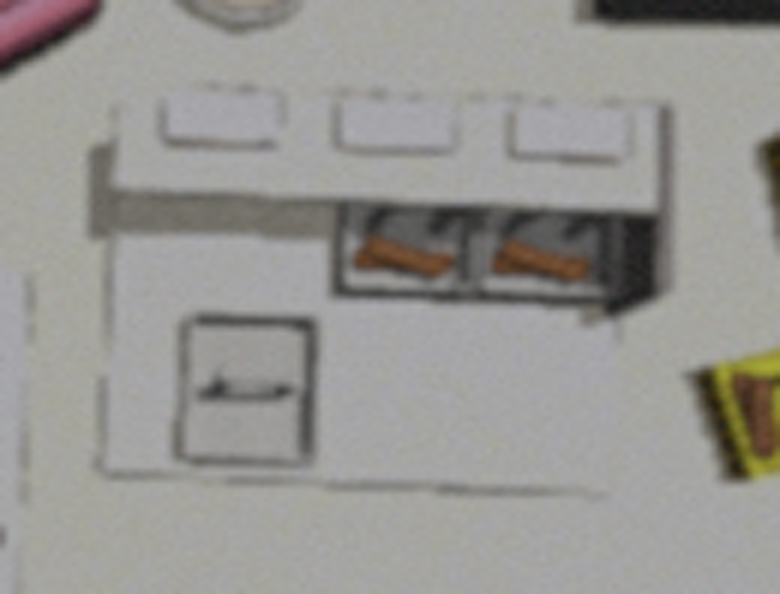

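The basket is square on the board at crop (180–315, 318–465), and the row's left edge is at x≈335. A straight push should leave a gap of about 7 mm. I'll move behind it with the fingers nearly shut.

```bash
python3 -c "
from mv import *
cmd([.42,-.1665,.222],np.pi/2-.02)"
```

```text
tcp [0.4446 0.0345 0.2221] shift [ 9.800e-02 -1.008e+00  1.000e-03] turn -0.003 rows 4.855164664291555 F [0.6 0.2 0.3] clk 9.2333
```

Call:
play_rows:
  commands:
    - [[0.3,0.1,-0.2,0,0],[0.3,0.1,-0.4,0,0],[0.3,0.1,-0.6,0,0],[0.3,0.1,-0.8,0,0],[0.3,0.1,-1,0,0],[0.3,0.1,-1,0,0],[0.3,0.1,-1,0,0],[0.3,0.1,-1,0,0]]

```text
clock: 9.9
tcp_pos: [0.4187, -0.1654, 0.2221]
orientation: [-0.043, -3.141, -0.0]
contact_force: [0.4, -0.2, 0.1]
grip_width: 0.0302
gripper_force: 0.0
```

Call:
play_rows:
  commands:
    - [[0.3,0,0,0.2,0],[0.3,0,0,0.4,0],[0.3,0,0,0.6,0],[0.3,0,0,0.75,0],[0.3,0,0,0.86,0],[0.3,0,0,0.86,0],[0.3,0,0,0.86,0],[0.3,0,0,0.86,0]]

```text
clock: 10.57
tcp_pos: [0.42, -0.1644, 0.0514]
orientation: [0.037, 3.14, -0.0]
contact_force: [-0.8, 0.2, -1.1]
grip_width: 0.0298
gripper_force: 0.0
```

```bash
python3 -c "
from mv import *
cmd([.4535,-.168,.048],np.pi/2-.02)
cmd([.558,-.170,.048],np.pi/2-.02)"
```

```text
tcp [ 0.42   -0.1644  0.0514] shift [-0.168 -0.014  0.017] turn -0.002 rows 0.8108741423090935 F [-0.8  0.2 -1.1] clk 10.5667
tcp [ 0.42   -0.1644  0.0514] shift [-0.69  -0.012  0.018] turn -0.002 rows 3.311896651100493 F [-0.8  0.2 -1.1] clk 10.5667
```

Call:
play_rows:
  commands:
    - [[0.3,-0.05,-0.013,0,0],[0.3,-0.1,-0.013,0,0],[0.3,-0.14,-0.013,0,0],[0.3,-0.17,-0.013,0,0],[0.3,-0.2,-0.013,0,0],[0.3,-0.24,-0.013,0,0],[0.3,-0.28,-0.013,0,0],[0.3,-0.32,-0.013,0,0],[0.3,-0.36,-0.013,0,0],[0.3,-0.4,-0.013,0,0],[0.3,-0.44,-0.013,0,0],[0.3,-0.44,-0.013,0,0]]

```text
clock: 11.57
tcp_pos: [0.5096, -0.1693, 0.0504]
orientation: [0.037, 3.139, -0.001]
contact_force: [-0.1, -0.2, 0.7]
grip_width: 0.0298
gripper_force: 0.0
```

Run:
```python
from look import *
from mv import cmd
np.set_printoptions(precision=4,suppress=True)
o=get_obs()['tcp_pos']; cmd([.558,-.170,.048],np.pi/2-.02)
look([o[0]+.056,-.169,-.02],.03,'p7.png')
```

```text
tcp [ 0.5096 -0.1693  0.0504] shift [-0.242  0.002  0.013] turn -0.002 rows 1.161158306068077 F [-0.1 -0.2  0.7] clk 11.5667
basket [ 0.5629 -0.1707 -0.0137] [('T', -0.9, 1), ('T', 1.3, 48), ('S', 0.1, 32), ('S', -0.4, 46), ('S', 0.1, 24), ('S', -0.2, 76)]
row (array([ 0.6134, -0.2606, -0.0492]), [('T', -0.3, 55), ('S', 0.2, 52), ('S', -0.0, 39)])
```

View pics/p7.png

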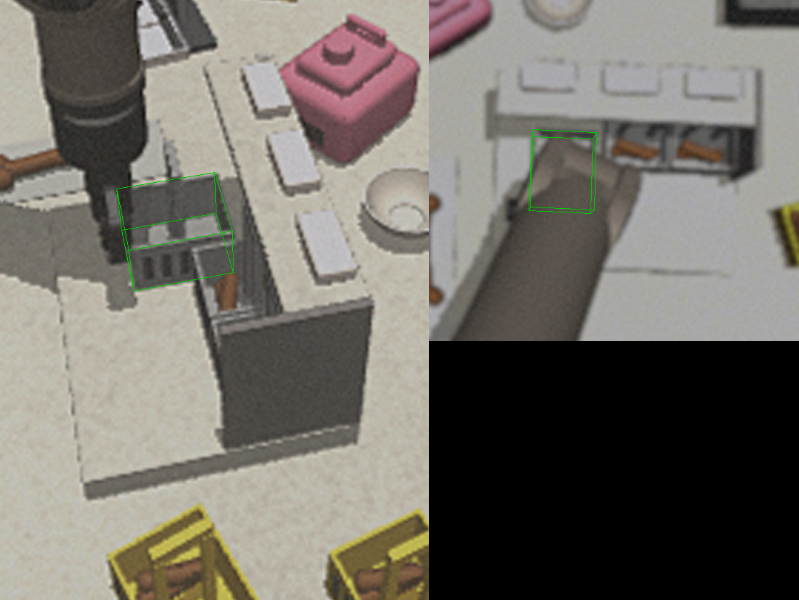

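The basket is sliding in square and clear of row_b. I'll push on, then creep.

Call:
play_rows:
  commands:
    - [[0.3,-0.03,0,0,0],[0.3,-0.06,0,0,0],[0.3,-0.09,0,0,0],[0.3,-0.12,0,0,0],[0.3,-0.15,0,0,0],[0.3,-0.18,0,0,0],[0.3,-0.2,0,0,0],[0.3,-0.2,0,0,0]]

```text
clock: 12.33
tcp_pos: [0.5484, -0.1703, 0.0504]
orientation: [0.038, 3.14, -0.0]
contact_force: [0.0, -0.8, 0.4]
grip_width: 0.0299
gripper_force: 0.0
```

Call:
play_rows:
  commands:
    - [[0.3,-0.01,0,0,0],[0.3,-0.02,0,0,0],[0.3,-0.02,0,0,0]]

```text
clock: 12.58
tcp_pos: [0.551, -0.1706, 0.0503]
orientation: [-0.039, -3.141, 0.0]
contact_force: [-0.8, 0.2, -0.3]
grip_width: 0.03
gripper_force: 0.3
```

Call:
play_rows:
  commands:
    - [[0.3,-0.01,0,0,0],[0.3,-0.02,0,0,0],[0.3,-0.02,0,0,0]]

```text
clock: 12.83
tcp_pos: [0.5555, -0.1706, 0.0503]
orientation: [0.038, 3.141, -0.0]
contact_force: [-0.8, 0.3, -0.1]
grip_width: 0.03
gripper_force: 0.2
```

Call:
play_rows:
  commands:
    - [[0.3,-0.01,0,0,0],[0.3,-0.015,0,0,0],[0.3,-0.015,0,0,0]]

```text
clock: 13.08
tcp_pos: [0.5584, -0.1707, 0.0503]
orientation: [0.038, 3.141, -0.0]
contact_force: [-0.4, 0.4, -0.7]
grip_width: 0.0298
gripper_force: 0.2
```

Call:
play_rows:
  commands:
    - [[0.3,-0.01,0,0,0],[0.3,-0.015,0,0,0],[0.3,-0.015,0,0,0]]

```text
clock: 13.33
tcp_pos: [0.5614, -0.1707, 0.0503]
orientation: [0.038, 3.141, -0.0]
contact_force: [-0.8, -0.0, -0.3]
grip_width: 0.0297
gripper_force: 0.2
```

Run:
```python
from look import *
np.set_printoptions(precision=4,suppress=True)
o=get_obs()['tcp_pos']
look([o[0]+.0535,-.171,-.02],.03,'p8.png')
```

```text
basket [ 0.611  -0.1735  0.0315] [('T', 0.2, 0), ('T', -1.3, 11), ('S', -0.1, 40), ('S', 0.2, 41), ('S', -0.1, 40), ('S', -1.0, 6)]
row (array([ 0.6135, -0.244 , -0.052 ]), [('T', -0.0, 52), ('S', 0.0, 58), ('S', -0.0, 49)])
```

View pics/p8.png

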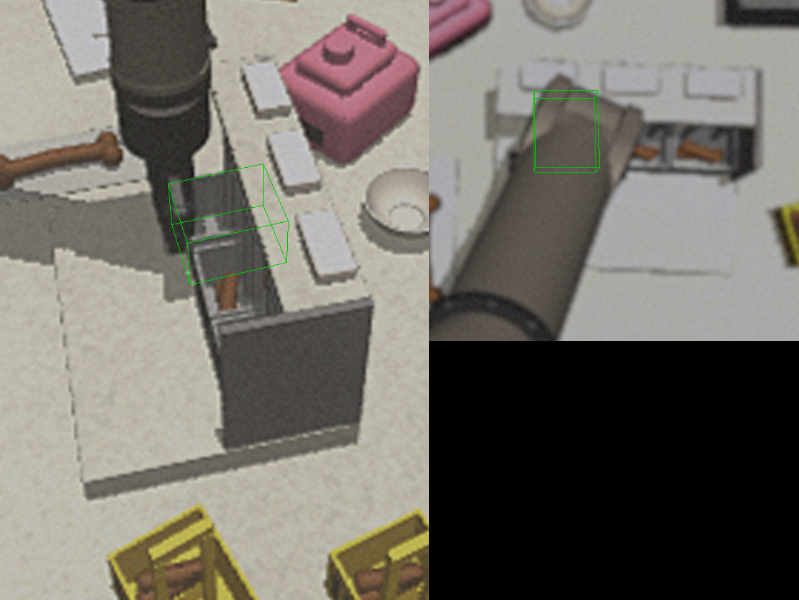

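The basket's front is nearly in line with row_b's, but there is no lip force yet. I'll creep on in small steps.

Call:
play_rows:
  commands:
    - [[0.3,-0.005,0,0,0],[0.3,-0.01,0,0,0],[0.3,-0.01,0,0,0]]

```text
clock: 13.68
tcp_pos: [0.5623, -0.1708, 0.0502]
orientation: [-0.039, -3.14, -0.001]
contact_force: [-5.1, 0.3, 2.7]
grip_width: 0.0299
gripper_force: 2.1
```

Call:
play_rows:
  commands:
    - [[0.3,-0.005,0,0,0],[0.3,-0.01,0,0,0],[0.3,-0.01,0,0,0]]

```text
clock: 13.93
tcp_pos: [0.5622, -0.1708, 0.0499]
orientation: [-0.039, -3.136, -0.002]
contact_force: [-9.7, 0.1, 6.4]
grip_width: 0.0296
gripper_force: 4.8
```

Call:
play_rows:
  commands:
    - [[0.3,0.05,0,0,0],[0.3,0.15,0,0,0],[0.3,0.3,0,0,0],[0.3,0.45,0,0,0],[0.3,0.55,0,0,0],[0.3,0.6,0,-0.2,0],[0.3,0.6,0,-0.4,0],[0.3,0.6,0,-0.6,0],[0.3,0.6,0,-0.8,0],[0.3,0.6,0,-0.8,0]]

```text
clock: 14.77
tcp_pos: [0.4497, -0.1694, 0.2178]
orientation: [0.039, 3.126, -0.003]
contact_force: [2.0, -0.4, -0.2]
grip_width: 0.0294
gripper_force: 0.0
```

Call:
play_rows:
  commands:
    - [[0.3,0,0.2,0,0],[0.3,0,0.4,0,0],[0.3,0,0.6,0,0],[0.3,0,0.8,0,0],[0.3,0,1,0,0],[0.3,0,1,0,0],[0.3,0,1,0,0]]

```text
clock: 15.35
tcp_pos: [0.4504, 0.0346, 0.2105]
orientation: [0.03, 3.14, 0.002]
contact_force: [0.2, -0.5, -0.1]
grip_width: 0.03
gripper_force: 0.0
```

Run:
```python
from icp import *
np.set_printoptions(precision=4,suppress=True)
s=viewer.grab_frame("side");t=viewer.grab_frame("top"); save(t,"tfin.png"); save(s,"sfin.png")
for k,p in(("S",s),("T",t)): G[k]=(p,cv2.GaussianBlur(p["pixels"].astype(np.float32),(0,0),.7))
z,h=.03,.085
# same edges for new basket and row_b
E1=[("T",[-.045,.037,z],[-.045,-.037,z]),("T",[-.045,.037,h],[-.01,.037,h]),("S",[-.045,.037,h],[-.045,-.037,h]),("S",[-.045,.037,z],[-.045,.037,h])]
for x0 in([.614,-.171,-.02],[.611,-.173,-.02]): print("deep",*icp(E1,x0,(3,2,2)))
print("row_b",*icp([E1[0],E1[2]],[.613,-.251,-.02],(3,2,2)))
# depth of the front faces in the top picture: dark edge row per column
g=cv2.GaussianBlur(t["pixels"].astype(np.float32).mean(2),(0,0),.5)
a=[]
for u in range(262,342,4):
    c=g[208:232,u]; d=np.diff(c); i=d.argmax(); y=i+ (0 if not 0<i<22 else .5*(d[i-1]-d[i+1])/(d[i-1]-2*d[i]+d[i+1])); a.append((u,round(208.5+y,1),int(d[i])))
print(a)
print(g[217,260:300].astype(int))
for k in("shallow_basket",):
  for p in(s,t): print(k,[(round(d["score"],2),d["rect"]) for d in viewer.trace(p,k)])
o=get_obs(); print(o["tcp_pos"],o["clock"])
```

```text
deep [ 0.6134 -0.1719 -0.1129] [('T', 0.4, 53), ('T', 0.0, 32), ('S', -0.3, 65), ('S', -0.0, 60)]
deep [ 0.6135 -0.1713 -0.1098] [('T', 0.4, 53), ('T', 0.0, 31), ('S', -0.3, 64), ('S', -0.0, 59)]
row_b [ 0.5932 -1.1969 -0.0166] [('T', 2.0, 0), ('S', 2.0, 0)]
[(262, np.float64(208.5), 20), (266, np.float64(217.9), 25), (270, np.float64(217.9), 41), (274, np.float64(218.6), 45), (278, np.float64(218.6), 45), (282, np.float64(218.8), 43), (286, np.float64(218.9), 41), (290, np.float64(219.6), 26), (294, np.float64(219.9), 38), (298, np.float64(214.6), 43), (302, np.float64(215.5), 41), (306, np.float64(220.4), 41), (310, np.float64(220.7), 45), (314, np.float64(220.7), 43), (318, np.float64(220.8), 44), (322, np.float64(215.6), 42), (326, np.float64(221.5), 42), (330, np.float64(221.6), 43), (334, np.float64(224.3), 22), (338, np.float64(222.5), 43)]
[163 165 165 163 162 141 111  88  83  83  82  86  83  78  74  75  76  79
  82  82  81  84  90  89  90  93  94 100 114 120  97  78 103 130 138 138
 138 138 139 141]
shallow_basket [(0.88, [191.3, 100.2, 209.6, 125.2])]
shallow_basket [(0.76, [113.7, 200.7, 135.3, 232.3])]
[0.45   0.0306 0.2103] 15.55
```

The front edges are collinear (218.6 px against 219.0 extrapolated), the gap is about 2 px (6 mm), row_b hasn't moved and the shallow basket still hangs. Handing in.

```bash
python3 -c "
from bench import r
print(r.hand_in())"
```

```text
the job is handed in; nothing more can be done
None
```

I handed the job in. The deep basket is back in the row against the rear lip, square and about 6 mm from row_b. The shallow basket still hangs on its hook. The hand-in gave no verdict, so these are my own camera measurements.

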